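# Count one in and hold the stock-card clip open

### The job

Count the new carton in: swing the lever of the tally counter all the way to its stop and let it spring back. Then take the large spring clip (not the small one) by its handles, squeeze it wide open, and hold it off the counter, level and gaping around the free edge of the stock card, one jaw on each side, reaching a centimetre or two over the edge about halfway up and not touching the card, so that I can slip the new count sheet in. Finish while still holding it like that; do not shove the card stand or disturb the other things on the counter.

Things in the scene. Friction and masses are not known exactly. Their poses are not given: they have to be found in the camera images.
- tally: tally counter, fixed to the counter top: grey block 80 x 80 mm and 42 mm high on a 110 x 110 x 6 mm steel plate; origin at the centre of its underside, z up, x pointing away from the side where the lever reaches out
- tally_lever (a joint): its sprung advance lever, turning about an upright axle: 0 at rest, grows anticlockwise seen from above to its stop at 0.90 rad. About 0.8 N at the post starts it and 3 N holds it at the stop; let go, it springs back to 0
- lever_axle (a point): point on the lever's axle at the height of the middle of its free post (72 mm above the counter top); does not move
- lever_post (a point): middle of the free part of the upright round black post at the lever's end, 68 mm from the axle: the post is 14 mm thick and stands free from 53 to 86 mm above the counter top; the flat lever arm below it lies at 48 to 53 mm. At rest the arm points 0.45 rad clockwise of the counter's -x direction, at the stop 0.45 rad anticlockwise of it
- clip: the large steel spring clip, 103 mm long, 28 mm high, about 70 g, lying flat on its side: two mirror-image halves on an upright pivot, like a clothes peg. Origin on the pivot axis at the underside; x along the middle of the clip to the jaws, y across, z up. Squeezing the handles opens the jaws, each half turning 0.26 rad to its stop: 5 N starts it, 10 N holds it fully open
- clip_grip (a point): middle between the two handle ends, 44 mm behind the pivot, at mid-height of the clip (14 mm); axes as the clip's. The handles end in upright black rollers 14 mm thick and 28 mm tall: shut, 54 mm over the outside and centred 42 mm behind the pivot; fully squeezed, 31 mm over the outside and 46 mm behind the pivot
- clip_mouth (a point): middle between the jaw tips, 48 mm ahead of the pivot, at mid-height of the clip; axes as the clip's. Fully open the tips gape 25 mm, narrowing towards the pivot
- jaw_tip_left (a point): inner face of the left (+y) jaw's tip at mid-height, moves with that jaw; axes as the clip's while shut
- jaw_tip_right (a point): inner face of the right (-y) jaw's tip at mid-height, likewise
- card_stand: stiff white stock card, 120 mm long, 4 mm thick, standing upright in a steel foot 60 x 60 x 12 mm (0.7 kg, loose); the card reaches from 14 to 80 mm above the counter top. Origin on the counter top in the card's plane; x along the card, from the free edge into the card, y across its thickness, z up. The foot spans x = -10 to 50 mm, the card x = -70 to 50 mm, so the free edge overhangs by 60 mm
- card_edge (a point): mid-height (47 mm above the counter top) of the card's free upright edge; axes as the card stand's
- small_clip: a small spring clip of the same make, 60 mm long and 18 mm high, lying flat on the counter; origin under its pivot. Not the one wanted
- mug: white mug, 76 mm across, 85 mm high; origin at the centre of its underside
- basin: plastic bowl 150 mm across, 50 mm high; origin at the centre of its underside
- screwdriver: screwdriver with a wooden handle lying flat; origin under its middle
- bulb_box: upright cardboard box 60 x 60 x 110 mm; origin at the centre of its underside
- glue: grey glue bottle 44 mm across, 120 mm high; origin at the centre of its underside
- padlock: brass padlock standing, shackle up, 45 x 22 x 71 mm; origin at the centre of its underside
Mind the look-alikes: they are no part of the job. What is shaped like the clip but purple or red is not meant.

How it is judged:
By the outcome, as a careful person would: the job done as asked, in the order asked, and still so for the second after the job is handed in, while the arm keeps its last pose, push and grip.
It also fails if it takes over 58 s, if anything falls off the work surface, if the arm or the gripper's body presses on something with over 40 N, if the wrist force passes 120 N, or if a joint passes its speed limit or range.

### The arm

A 6-joint arm with a two-finger parallel gripper is mounted at the origin on the work surface. World frame = base frame: x ahead of the robot, y to its left, z up, the work surface at z = 0. Lengths are in mm, angles in rad, forces in N, time in s.
With the tool pointing down it reaches from about 350 to 775 mm from the base axis. Payload 7.3 kg.
Tool frame: the origin (TCP) lies at the very end of the fingers, on their centre line; the grasp point (between the pads) lies 19 mm behind it; x points along the fingers, y is the direction in which the jaws open and shut, and the axes are right-handed (so a half turn about x gives the same grasp; the last joint's range is limited). The gripper opens to 92 mm and grips with 3 to 60 N. Pads are 19 mm wide; open, the fingers measure 130 mm over their backs; the gripper's body (75 mm by 190 mm) begins 47 mm behind the grasp point.
Start: joints at [1.077, 0.342, 1.524, -0, 1.275, -0.146], TCP at [178.922, 493.591, 226.741] pointing down, gripper open.
Joint ranges: [-2.53, 2.53], [-0.77, 2.02], [0.04, 2.7], [-1, 4.14], [0.28, 2.66], [-3.11, 3.11]. Speed limits (rad/s): [2.57, 2.57, 3.14, 3.14, 3.14, 3.14].

### API

Orientations are given as [roll, pitch, yaw] about the fixed x, y, z axes, in that order (R = Rz(yaw) Ry(pitch) Rx(roll)).
In Python, from plant import bot gives the robot as it stands.
- The arm moves only by the tool step_arm, never from a script. Its argument "targets" is a list that holds one entry, the list of rows, each a list of 4 numbers: the shift along the tool's x, y, z in m, then the turn about the tool's x in degrees. A call has exactly 5 rows; each row is the pose to reach, as a shift and turn from the pose measured when the call began, along the tool's axes at that moment; what a row does not reach only later rows make up. A row lasts 1/12 s, in which the tool goes at most 41.7 mm and 7.16 degrees, less where a joint would pass 70% of its speed; a pose out of reach is approached as far as the arm can. A call with a gripper value outside its range is refused whole. "jaw" is the closure, from 0 (fully open) to 1 (shut), set as the call begins (left out, the last holds). The fingers move at their own pace and stop on an object; the grip force is fixed at half the most. Time passes only in rows, so rows that repeat a pose let the fingers close, or fill a call up. It gives the time, the measured TCP pose, the force and the opening at its end, in the units of the state.
- bot.get_obs(): the state, without advancing time (a new reading comes with each control period).
- bot.capture(name): name is "side" or "top"; returns a dict with "color" (400x640x3 uint8, red, green, blue), "depth" (400x640 float32, mm along the optical axis (not along the pixel's ray), 0 where there is no reading), "fov_y" (degrees; the focal length in pixels is half the picture's height over the tangent of half this angle, whatever the lens; pixels are square), "cx", "cy" (the principal point, pixels), "dist_coeffs" ([k1, k2, p1, p2, k3] as OpenCV has them; the pictures are not rectified), "rvec" (rotation vector, rad) and "tvec" (3), from world to camera coordinates, as OpenCV has them. Camera axes: x right, y down, z forward; pixel columns grow to the right and rows downward; lengths in mm; the calibration is good to about 2 mm. A picture is of the moment at which its call begins.
- bot.close_job(): hands the job in, once; it reports no verdict.
The state is a dict: "time": time; "joint_positions": joint angles; "dq": joint speeds; "tau": joint torques, N m; "tool_pos": TCP position; "tcp_rot": TCP orientation; "contact_force": force on the tool from outside, world axes, zero at the start; "moment": the same for the moment, N m; "grip_width": finger opening in mm.
Only numpy, scipy, OpenCV 4.12 (cv2) and the standard library are available. Lean on these libraries where they do the work, as an engineer would, in place of code of your own. Each camera call takes 0.05 s, during which the arm holds its last target. There are 200 camera calls.

## Working session

There is one attempt and no reset: what is moved stays moved. The work goes in short steps, Python scripts to look and compute and a tool call to move; the robot and the scene stay as the last step left them, time stands still between calls to the robot, and variables do not carry over. Pictures are saved under pics/ and viewed, about 8 in all and at most 12, crops included, and the job is handed in when it is done.

Besides the shell and the picture viewer there is one more tool, called after "Call:" as a command line: name --argument value ..., lists and objects as JSON in quotes. step_arm: Moves the arm, as the interface text tells. Its arguments: {"type":"object","properties":{"targets":{"type":"array","items":{"type":"array","items":{"type":"array","items":{"type":"number"}}}},"jaw":{"type":"number"}},"required":["targets"]}

```bash
ls; mkdir -p pics; cat > h.py <<'E'
import numpy as np, cv2
from plant import bot
def cap(n):
    d=bot.capture(n); f=200/np.tan(np.radians(d["fov_y"])/2)
    d["K"]=np.array([[f,0,d["cx"]],[0,f,d["cy"]],[0,0,1]]); d["R"]=cv2.Rodrigues(np.array(d["rvec"],float))[0]
    d["t"]=np.array(d["tvec"],float).ravel(); d["D"]=np.array(d["dist_coeffs"],float); return d
def ray(d,uv):
    p=cv2.undistortPoints(np.array(uv,float).reshape(-1,1,2),d["K"],d["D"]).reshape(-1,2)
    return np.c_[p,np.ones(len(p))]
def onz(d,uv,z):
    r=ray(d,uv)@d["R"]; c=-d["R"].T@d["t"]
    return c+r*((z-c[2])/r[:,2])[:,None]
def cloud(d):
    v,u=np.mgrid[:400,:640]; r=ray(d,np.stack([u,v],-1).reshape(-1,2))
    return ((r*d["depth"].reshape(-1,1)-d["t"])@d["R"]).reshape(400,640,3)
def proj(d,P): return cv2.projectPoints(np.array(P,float).reshape(-1,1,3),np.array(d["rvec"],float),d["t"],d["K"],d["D"])[0].reshape(-1,2)
def save(d,n,box=None,s=1):
    im=d["color"]
    if box: im=im[box[1]:box[3],box[0]:box[2]]
    cv2.imwrite("pics/"+n,cv2.resize(im[:,:,::-1],None,fx=s,fy=s,interpolation=cv2.INTER_CUBIC))
E
python3 - <<'E'
from h import *
for n in("top","side"):
    d=cap(n); save(d,n+"0.png",s=1.25); print(n,-d["R"].T@d["t"],d["R"][2],d["fov_y"],d["D"],(d["depth"]>0).mean())
o=bot.get_obs(); print(o)
E
```

```text
pics
top [489.11413701  22.07029466 928.92063429] [ 0.12408438  0.00952343 -0.99222597] 56.95563383606911 [-0.04822644  0.          0.          0.          0.        ] 0.99571875
side [ -46.27746775 -848.1651186   792.1372355 ] [ 0.47760376  0.6894129  -0.54461409] 45.547726576868676 [-0.08204771  0.          0.          0.          0.        ] 0.9959609375
{'time': 0.1, 'joint_positions': array([ 1.07702855e+00,  3.42599410e-01,  1.52490005e+00, -8.90305996e-06,
        1.27538919e+00, -1.46016261e-01]), 'dq': array([-0.00013239, -0.00142196, -0.00198357,  0.00078226, -0.00077134,
       -0.00064722]), 'tau': array([ 9.50747162e-04, -4.32004809e+01, -2.44695371e+01,  7.17805442e-02,
        5.26064623e-02, -2.89795537e-05]), 'tool_pos': array([178.73374211, 493.26592954, 226.14977984]), 'tcp_rot': array([-1.7102432 ,  1.5695003 , -2.05799211]), 'contact_force': array([ 0.59303086, -0.4735369 , -0.05291623]), 'moment': array([-0.01367385,  0.03998772, -0.00345899]), 'grip_width': 91.63188716238042}
```

View pics/top0.png

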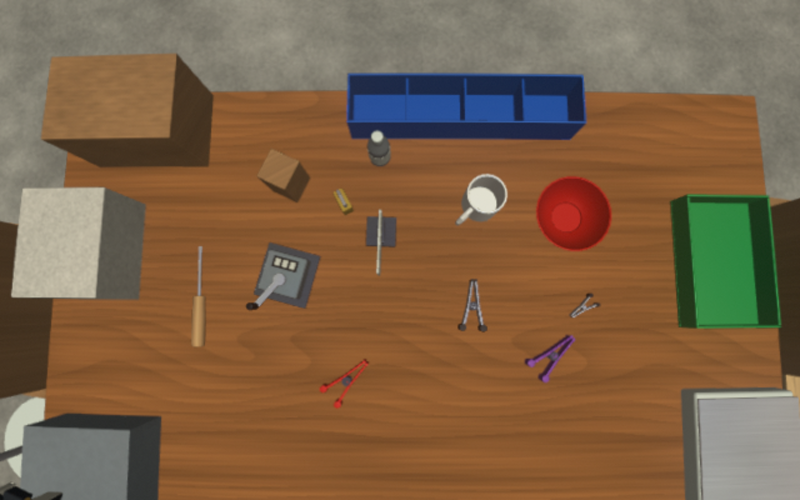

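View pics/side0.png

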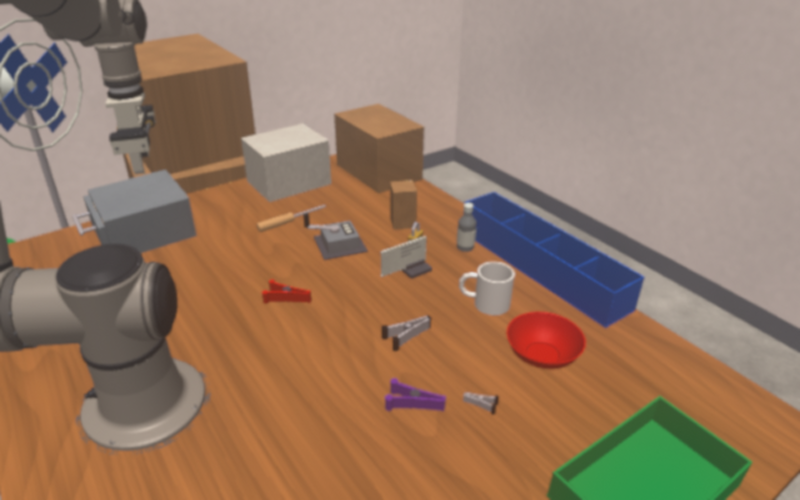

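Candidates in the top view (800-px scale): large steel clip (473,305), small steel clip (585,305), purple look-alike (550,357), red look-alike (345,380). I choose (473,305), the larger steel one, and will check it in a crop. The lever post is at (252,306), and the card's free edge is at (378,272), facing the robot.

```bash
python3 - <<'E'
from h import *
d=cap("top"); save(d,"crop1.png",(180,150,420,280),3.3)
C=cloud(d); im=d["color"].astype(int); hsv=cv2.cvtColor(d["color"],cv2.COLOR_RGB2HSV)
v,u=np.mgrid[:400,:640]
def reg(x0,y0,x1,y1): return (u>=x0)&(u<x1)&(v>=y0)&(v<y1)
def rect(m,z,n):
    pts=onz(d,np.c_[u[m],v[m]],z)[:,:2].astype(np.float32); r=cv2.minAreaRect(pts); print(n,m.sum(),"c",np.round(r[0],1),"size",np.round(r[1],1),"ang",round(r[2],1)); return pts
Z=C[...,2]
# table bias
t=reg(250,300,400,330); print("table z",np.median(Z[t]))
blk=reg(190,185,265,255)
m=blk&(Z>38)&(Z<46)&(hsv[...,1]<80); rect(m,42,"block"); 
m=blk&(Z>2)&(Z<60)&(hsv[...,1]<90); rect(m,6,"plate+")
p=blk&(Z>60); print("post px",p.sum()); rect(p,86,"post top"); print(np.median(C[p],0))
b=blk&(im.max(-1)<45); print("dark",b.sum(),C[b].mean(0),np.c_[u[b],v[b]].mean(0))
# card
k=reg(285,155,325,225)
m=k&(Z>70); P=rect(m,80,"card top"); print(C[m][:,2].mean())
m=k&(Z>6)&(Z<18)&(hsv[...,1]<90); rect(m,12,"foot")
# clip
k=reg(360,215,395,270); s=k&(hsv[...,1]<110)
rect(s,28,"clip")
dk=(k&(im.max(-1)<60)).astype(np.uint8)
n,l,st,c=cv2.connectedComponentsWithStats(dk)
for i in range(1,n):
    if st[i,4]>8: print("dark",st[i],c[i],onz(d,c[i],28)[0], C[l==i][:,2].mean())
o=bot.get_obs(); from scipy.spatial.transform import Rotation as Ro
print(np.round(Ro.from_euler("xyz",o["tcp_rot"]).as_matrix(),3))
E
```

```text
table z 0.4105850320649779
block 896 c [553.5 253.3] size [78.8 80. ] ang 75.8
plate+ 1863 c [543.5 256.4] size [108.3 128. ] ang 74.9
post px 66
post top 66 c [543.4 233.6] size [166.5 136. ] ang 84.7
[489.1252633  296.68061001  85.57594762]
dark 13 [490.13964218 295.10842786  75.73252926] [203.23076923 244.61538462]
card top 110 c [610.5  62.3] size [ 74.9 147.2] ang 85.3
164.62909870697874
foot 419 c [642.4  64.6] size [58.8 58.1] ang 0.2
clip 329 c [ 494.1 -115.3] size [96.6 48.4] ang 0.1
[[-0.001  0.341  0.94 ]
 [-0.001  0.94  -0.341]
 [-1.    -0.001 -0.   ]]
```

View pics/crop1.png

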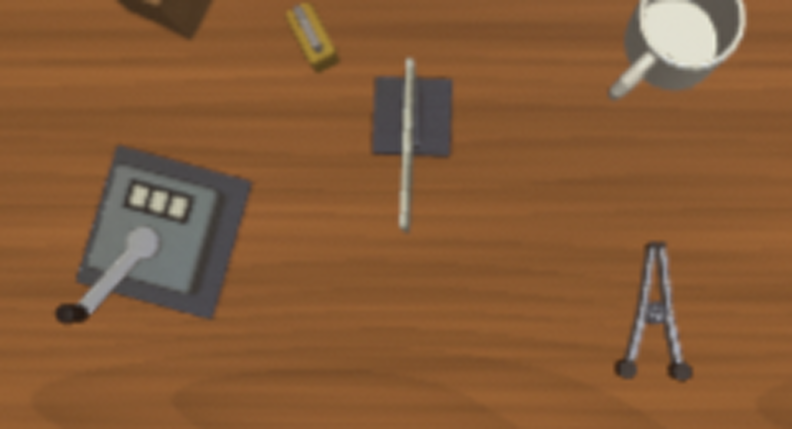

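The crop confirms the large clip: jaw tips at (656,245), black rollers at (627,368) and (681,371). The card's top runs from (409,60) to its free edge at (404,230), and the post is at (70,313).

```bash
python3 - <<'E'
from h import *
d=cap("top")
q=lambda x,y:(180+x/3.3,150+y/3.3)
def P(n,x,y,z): print(n,np.round(onz(d,[q(x,y)],z)[0],1))
P("axle",143,243,53);P("postTop",70,313,86);P("cardfar",409,60,80);P("cardfree",404.5,229,80)
P("rollL",627,368,28);P("rollR",681,371,28);P("pivot",656,313,20);P("tips",656,245,28)
# card top line via bright mask
im=d["color"].astype(int); m=np.zeros((400,640),bool); m[150:235,290:312]=(im.min(-1)>125)[150:235,290:312]
v,u=np.nonzero(m); w=onz(d,np.c_[u,v],80)[:,:2]; vx=cv2.fitLine(w.astype(np.float32),cv2.DIST_HUBER,0,.01,.01).ravel()
print("card",len(u),w.min(0),w.max(0),vx,"deg",np.degrees(np.arctan2(vx[1],vx[0])))
# side view: clip rollers and card edge
s=cap("side"); save(s,"side1.png",(230,170,360,290),5)
E
```

```text
axle [540.3 255.8  53. ]
postTop [489.6 296.5  86. ]
cardfar [669.7  63.   80. ]
cardfree [549.4  65.1  80. ]
rollL [451.7 -96.   28. ]
rollR [ 449.6 -135.5   28. ]
pivot [ 491.8 -119.1   20. ]
tips [ 541.8 -118.6   28. ]
card 76 [554.88502662  62.4685513 ] [670.14822399  68.8254091 ] [ 9.9970561e-01 -2.4264026e-02  6.1358490e+02  6.5863335e+01] deg -1.3903626
```

View pics/side1.png

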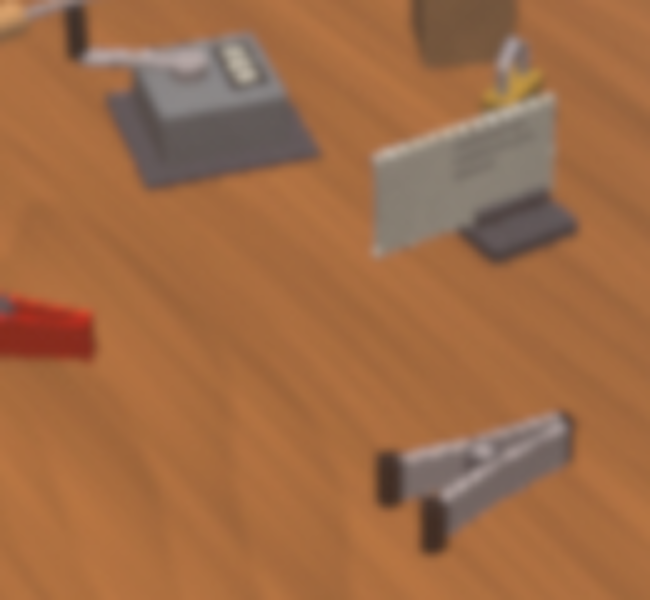

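Call:
step_arm --targets '[[[0,-0.004,0.035,-4],[0,-0.008,0.07,-9],[0,-0.012,0.105,-14],[0,-0.016,0.14,-18],[0,-0.02,0.175,-18]]]' --jaw 1

```text
time: 0.67
tool_pos: [337.8, 414.0, 226.4]
tcp_rot: [-2.058, 1.57, -2.088]
contact_force: [0.7, 0.9, -0.1]
grip_width: 63.3
```

```bash
cat >> h.py <<'E'
from scipy.spatial.transform import Rotation as Ro
def go(x,y,z,yaw):
    "shift in tool axes (m) and turn (deg) to bring TCP to x,y,z with tool y at `yaw` deg from world x"
    o=bot.get_obs(); R=Ro.from_euler("xyz",o["tcp_rot"]).as_matrix(); a=np.degrees(np.arctan2(R[1,1],R[0,1]))
    print("t",o["time"],"pos",np.round(o["tool_pos"],1),"yaw",round(a,2),"tilt",np.round(R[:2,0],3),"F",np.round(o["contact_force"],1),"w",round(o["grip_width"],1))
    print("go",np.round(R.T@(np.array([x,y,z])-o["tool_pos"])/1000,4),"turn",round(a-yaw,2))
E
python3 -c "
from h import *
go(485,345,62,88)"
```

```text
t 0.6667 pos [337.8 414.  226.4] yaw 88.31 tilt [-0.    -0.001] F [ 0.7  0.9 -0.1] w 63.3
go [ 0.1644 -0.0646  0.1493] turn 0.31
```

Call:
step_arm --targets '[[[0.01,-0.013,0.03,0],[0.025,-0.026,0.06,0],[0.045,-0.039,0.09,0],[0.065,-0.052,0.12,0],[0.085,-0.0645,0.149,0]]]'

```text
time: 1.08
tool_pos: [486.2, 344.1, 140.5]
tcp_rot: [-1.819, 1.57, -1.849]
contact_force: [0.6, 0.3, 0.1]
grip_width: 29.7
```

Call:
step_arm --targets '[[[0.02,0,0,0],[0.04,0,0,0],[0.06,0,0,0],[0.07,0,0,0],[0.07,0,0,0]]]'

```text
time: 1.5
tool_pos: [484.8, 343.2, 67.9]
tcp_rot: [-2.55, 1.565, -2.58]
contact_force: [-0.2, 0.3, 0.1]
grip_width: 1.1
```

```bash
python3 -c "
from h import *
go(486,325,62,88)
s=cap('side'); save(s,'side2.png',(180,90,340,210),4)"
```

```text
t 1.5 pos [484.8 343.2  67.9] yaw 88.29 tilt [-0.005 -0.003] F [-0.2  0.3  0.1] w 1.1
go [ 0.006  -0.0182  0.0017] turn 0.29
```

View pics/side2.png

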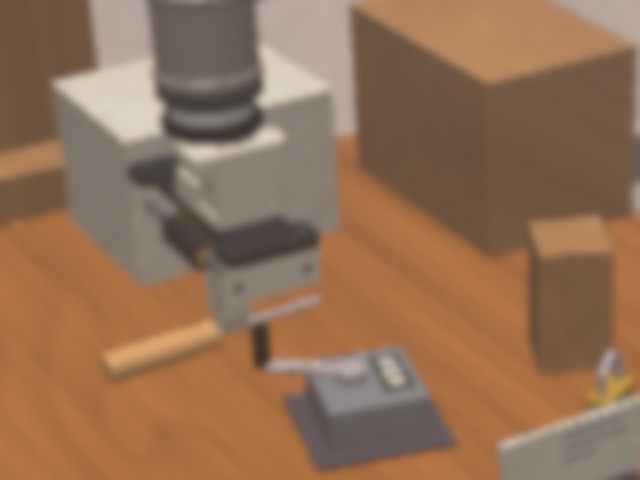

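The closed fingers stand just left of the black post (260,343), ready to push it toward the camera.

Call:
step_arm --targets '[[[0.003,-0.01,0,0],[0.004,-0.02,0,0],[0.004,-0.03,-0.002,0],[0.004,-0.04,-0.005,0],[0.004,-0.05,-0.008,0]]]'

```text
time: 1.97
tool_pos: [475.8, 293.2, 66.4]
tcp_rot: [-2.556, 1.569, -2.586]
contact_force: [-0.2, 3.8, 1.1]
grip_width: 0.2
```

Call:
step_arm --targets '[[[0,-0.005,-0.001,0],[0,-0.01,-0.002,0],[0,-0.014,-0.003,0],[0,-0.018,-0.003,0],[0,-0.022,-0.003,0]]]'

```text
time: 2.38
tool_pos: [473.0, 271.2, 66.9]
tcp_rot: [-0.516, 1.57, -0.546]
contact_force: [2.6, 3.1, -0.2]
grip_width: 0.5
```

```bash
python3 -c "
from h import *
go(475,262,64,88)"
```

```text
t 2.3833 pos [473.  271.2  66.9] yaw 88.3 tilt [ 0. -0.] F [ 2.6  3.1 -0.2] w 0.5
go [ 0.0029 -0.0092  0.0023] turn 0.3
```

Call:
step_arm --targets '[[[0,-0.001,0,0],[0,-0.002,0,0],[0,-0.003,0,0],[0,-0.004,0,0],[0,-0.004,0,0]]]'

```text
time: 2.8
tool_pos: [473.3, 268.4, 67.0]
tcp_rot: [0.868, 1.568, 0.838]
contact_force: [1.5, 6.8, -2.2]
grip_width: 0.6
```

Call:
step_arm --targets '[[[0,-0.001,0,0],[0,-0.002,0,0],[0,-0.003,0,0],[0,-0.004,0,0],[0,-0.004,0,0]]]'

```text
time: 3.22
tool_pos: [473.5, 267.3, 67.2]
tcp_rot: [1.143, 1.563, 1.112]
contact_force: [1.1, 16.8, -3.2]
grip_width: 0.6
```

Force rose to 17 N and motion stalled at the predicted stop position, so the lever is at its stop. I back off so it springs back, then lift.

Call:
step_arm --targets '[[[0,0.015,0,0],[0,0.033,0.002,0],[0,0.052,0.004,0],[0,0.07,0.007,0],[0,0.083,0.01,0]]]'

```text
time: 3.63
tool_pos: [485.5, 350.9, 67.4]
tcp_rot: [1.244, 1.565, 1.214]
contact_force: [-0.0, 0.5, 0.0]
grip_width: 0.4
```

Call:
step_arm --targets '[[[-0.03,0,0,0],[-0.06,0,0,0],[-0.09,0,0,0],[-0.12,0,0,0],[-0.12,0,0,0]]]' --jaw 0

```text
time: 4.05
tool_pos: [487.3, 351.2, 193.6]
tcp_rot: [0.753, 1.557, 0.724]
contact_force: [1.0, -0.2, 0.5]
grip_width: 29.1
```

```bash
python3 -c "
from h import *
go(448,-115.8,187,87.8)
d=cap('top'); save(d,'top2.png',s=1.25)"
```

```text
t 4.05 pos [487.3 351.2 193.6] yaw 88.34 tilt [0.01  0.009] F [ 1.  -0.2  0.5] w 29.1
go [ 0.0019 -0.4679 -0.0258] turn 0.54
```

View pics/top2.png

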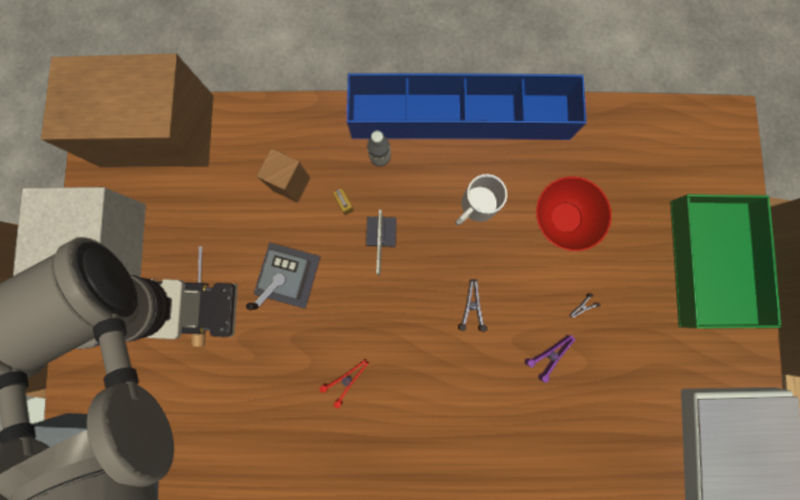

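The lever is back at rest (252,306) and nothing else has moved. I go to above the clip.

Call:
step_arm --targets '[[[0,-0.035,-0.002,0],[0,-0.07,-0.004,0],[0,-0.105,-0.006,0],[0,-0.14,-0.008,0],[0,-0.175,-0.01,0]]]'

```text
time: 4.52
tool_pos: [469.6, 174.1, 187.6]
tcp_rot: [1.069, 1.564, 1.04]
contact_force: [0.5, -0.3, 0.4]
grip_width: 66.7
```

Call:
step_arm --targets '[[[0,-0.035,-0.002,0],[0,-0.07,-0.004,0],[0,-0.105,-0.006,0],[0,-0.14,-0.008,0],[0,-0.175,-0.01,0]]]'

```text
time: 4.93
tool_pos: [452.9, -2.1, 185.2]
tcp_rot: [1.583, 1.565, 1.555]
contact_force: [1.6, 0.1, 0.3]
grip_width: 91.3
```

```bash
python3 -c "
from h import *
go(448,-115.8,120,87.8)"
```

```text
t 4.9333 pos [452.9  -2.1 185.2] yaw 88.39 tilt [0.    0.006] F [1.6 0.1 0.3] w 91.3
go [ 0.0645 -0.1142 -0.0017] turn 0.59
```

Call:
step_arm --targets '[[[0,-0.035,0,0.6],[0.01,-0.07,-0.001,0.6],[0.03,-0.1,-0.002,0.6],[0.05,-0.114,-0.002,0.6],[0.05,-0.114,-0.002,0.6]]]'

```text
time: 5.35
tool_pos: [444.5, -117.4, 130.3]
tcp_rot: [2.357, 1.559, 2.315]
contact_force: [-0.1, 0.7, 0.3]
grip_width: 92.0
```

Call:
step_arm --targets '[[[0.01,0,0,0],[0.02,0,0,0],[0.03,0,0,0],[0.03,0,0,0],[0.03,0,0,0]]]'

```text
time: 5.77
tool_pos: [443.6, -116.2, 100.0]
tcp_rot: [2.428, 1.556, 2.386]
contact_force: [0.2, 1.1, -0.3]
grip_width: 91.9
```

```bash
python3 -c "
from h import *
go(448.5,-115.8,5,87.8)
s=cap('side'); save(s,'side3.png',(240,180,400,300),4)"
```

```text
t 5.7667 pos [ 443.6 -116.2  100. ] yaw 87.62 tilt [-0.01  0.01] F [ 0.2  1.1 -0.3] w 91.9
go [ 0.0949 -0.0003  0.0059] turn -0.18
```

View pics/side3.png

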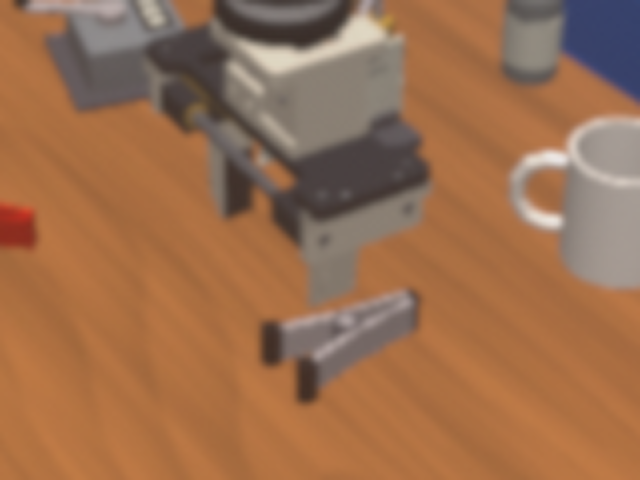

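The open fingers hover over the handles: the clip's rollers are at (272,343) and (307,378), and the clip is undisturbed. I descend.

Call:
step_arm --targets '[[[0.015,0,0.002,0],[0.032,0,0.004,0],[0.05,0,0.006,0],[0.065,0,0.006,0],[0.07,0,0.006,0]]]'

```text
time: 6.23
tool_pos: [448.9, -115.5, 29.5]
tcp_rot: [2.442, 1.556, 2.402]
contact_force: [-0.4, -0.6, -0.3]
grip_width: 91.9
```

```bash
python3 -c "
from h import *
go(448.5,-115.8,5,87.8)"
```

```text
t 6.2333 pos [ 448.9 -115.5   29.5] yaw 87.65 tilt [-0.011  0.01 ] F [-0.4 -0.6 -0.3] w 91.9
go [ 0.0245 -0.0006 -0.0001] turn -0.15
```

Call:
step_arm --targets '[[[0.008,0,0,0],[0.016,0,0,0],[0.022,0,0,0],[0.024,0,0,0],[0.024,0,0,0]]]'

```text
time: 6.65
tool_pos: [448.5, -115.2, 5.3]
tcp_rot: [2.451, 1.556, 2.41]
contact_force: [0.9, 0.2, -0.3]
grip_width: 91.5
```

Call:
step_arm --targets '[[[0,0,0,0],[0,0,0,0],[0,0,0,0],[0,0,0,0],[0,0,0,0]]]' --jaw 1

```text
time: 7.07
tool_pos: [448.6, -115.2, 5.5]
tcp_rot: [2.443, 1.556, 2.402]
contact_force: [0.7, -0.5, 0.1]
grip_width: 62.9
```

Call:
step_arm --targets '[[[0,0,0,0],[0,0,0,0],[0,0,0,0],[0,0,0,0],[0,0,0,0]]]'

```text
time: 7.48
tool_pos: [448.2, -114.8, 5.6]
tcp_rot: [2.446, 1.555, 2.405]
contact_force: [-2.0, 4.3, 9.0]
grip_width: 29.9
```

Call:
step_arm --targets '[[[0,0,0,0],[0,0,0,0],[0,0,0,0],[0,0,0,0],[0,0,0,0]]]'

```text
time: 7.9
tool_pos: [448.2, -114.7, 5.7]
tcp_rot: [2.442, 1.555, 2.401]
contact_force: [-0.9, 1.6, 4.5]
grip_width: 29.1
```

Call:
step_arm --targets '[[[-0.006,0,0,0],[-0.014,0,0,0],[-0.024,0,0,0],[-0.034,0,0,0],[-0.04,0,0,0]]]'

```text
time: 8.32
tool_pos: [449.3, -115.6, 47.1]
tcp_rot: [2.405, 1.557, 2.364]
contact_force: [0.3, -0.4, -0.3]
grip_width: 28.8
```

Call:
step_arm --targets '[[[-0.012,0,0,0],[-0.026,0,0,0],[-0.04,0,0,0],[-0.05,0,0,0],[-0.05,0,0,0]]]'

```text
time: 8.73
tool_pos: [451.1, -116.7, 99.2]
tcp_rot: [2.265, 1.561, 2.224]
contact_force: [0.6, -0.5, -1.0]
grip_width: 28.8
```

```bash
python3 -c "
from h import *
go(448,-115,95,87.8)
s=cap('side'); d=cap('top')
a=s['color'][170:280,240:380]; b=d['color'][170:280,310:450]
cv2.imwrite('pics/both1.png',cv2.resize(np.hstack([a,b])[:,:,::-1],None,fx=2.8,fy=2.8,interpolation=cv2.INTER_CUBIC))"
```

```text
t 8.7333 pos [ 451.1 -116.7   99.2] yaw 87.64 tilt [-0.006  0.008] F [ 0.6 -0.5 -1. ] w 28.8
go [ 0.0042  0.0015 -0.0031] turn -0.16
```

View pics/both1.png

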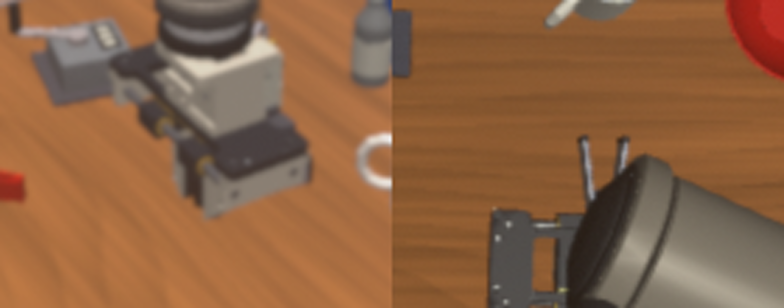

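The side crop hides the clip behind the gripper body. The top crop shows it held and gaping, tips at (582,140) and (624,140). I measure its pose from the top depth.

```bash
cat > clip.py <<'E'
from h import *
def clip():
    d=cap("top"); C=cloud(d); o=bot.get_obs(); R=Ro.from_euler("xyz",o["tcp_rot"]).as_matrix()
    L=(C-o["tool_pos"])@R  # tool frame: x down, y across, z ahead
    m=(abs(L[...,1])<40)&(L[...,2]>45)&(L[...,2]<110)&(L[...,0]>-45)&(L[...,0]<20)
    v,u=np.nonzero(m); l=L[m]; print("n",len(l),"tool-x(top surf) med",np.median(l[:,0]),"slope dx/dz",np.polyfit(l[:,2],l[:,0],1)[0] if len(l)>9 else None,"zmax",l[:,2].max())
    for s in(-1,1):
        q=l[(l[:,1]-np.median(l[:,1]))*s>0]; f=np.polyfit(q[:,2],q[:,1],1); print("jaw",s,len(q),"y=%.3f*z%+.1f"%tuple(f),"zmax",q[:,2].max(),"y range",q[:,1].min(),q[:,1].max())
    return d,o,l
E
python3 - <<'E'
from clip import *
d,o,l=clip()
i=np.argsort(l[:,2]); print(np.round(l[i][::3],1))
E
```

```text
n 140 tool-x(top surf) med -20.837207086193878 slope dx/dz -0.05163385442001122 zmax 99.91080915281262
jaw -1 70 y=-0.613*z+41.6 zmax 99.84717939606581 y range -18.30549925224689 12.173532925750285
jaw 1 70 y=0.117*z+6.3 zmax 99.91080915281262 y range 12.18433502588057 19.654887828781522
[[ -9.   11.6  45.6]
 [-22.1  11.7  49.7]
 [-24.1   9.9  51.9]
 [-22.1  11.8  54. ]
 [-22.8   7.6  54.2]
 [-17.8  13.4  56.3]
 [  1.3  12.5  56.9]
 [-21.7   9.7  58.5]
 [-18.3  13.6  60.6]
 [-23.4  12.2  62.7]
 [-21.8  14.2  64.9]
 [-23.1  14.5  67. ]
 [-21.4  14.3  69.3]
 [  3.2  14.8  70.4]
 [-25.6  15.   71.2]
 [  0.7  15.2  72.5]
 [-24.3  14.9  73.5]
 [ -1.5  15.6  74.6]
 [-23.3  14.8  75.7]
 [-21.9  12.3  75.9]
 [-22.3 -14.   77. ]
 [-23.7  12.7  78. ]
 [ -3.8  16.1  79. ]
 [-12.5 -11.5  79.7]
 [  1.1 -11.9  80.5]
 [-22.  -14.   81.4]
 [-20.2  16.6  82.4]
 [-20.6 -14.2  83.7]
 [-22.5  14.8  84.5]
 [-20.3 -12.   85.9]
 [ -6.3 -12.6  86.8]
 [-24.2 -13.4  87.9]
 [-23.6  17.3  88.8]
 [-11.8  17.6  89.6]
 [  1.5  17.8  90.5]
 [-21.8  14.9  91.2]
 [-24.7 -13.2  92.2]
 [-16.2 -12.7  92.8]
 [-16.1  18.4  93.7]
 [-25.3 -15.3  94.5]
 [-23.1  15.2  95.5]
 [ -2.6 -13.1  96.1]
 [-23.3 -13.4  96.7]
 [-23.2  19.7  97.5]
 [ -3.6 -12.8  98.3]
 [-22.5 -15.8  99.1]
 [-12.4 -13.3  99.8]]
```

Grasp is good: the clip is level, symmetric about the tool's axis (top faces at y ≈ ±15), with tips about 98 mm ahead of the TCP. I approach the card from the robot side.

```bash
python3 -c "
from h import *
go(425,67.3,85,88.8)"
```

```text
t 8.8833 pos [ 449.5 -116.    96.7] yaw 87.64 tilt [-0.01  0.01] F [ 0.3  0.3 -0.5] w 29.3
go [ 0.0138  0.182  -0.0319] turn -1.16
```

Call:
step_arm --targets '[[[0,0.012,-0.01,-1.2],[0,0.03,-0.02,-1.2],[0.003,0.05,-0.03,-1.2],[0.006,0.07,-0.032,-1.2],[0.008,0.085,-0.032,-1.2]]]'

```text
time: 9.3
tool_pos: [419.3, -28.3, 88.9]
tcp_rot: [2.473, 1.554, 2.453]
contact_force: [0.6, 0.1, -0.7]
grip_width: 28.7
```

Call:
step_arm --targets '[[[0,0.02,0,0],[0,0.042,0,0],[0,0.065,0,0],[0,0.083,0,0],[0,0.09,0,0]]]'

```text
time: 9.72
tool_pos: [420.4, 63.5, 89.1]
tcp_rot: [2.515, 1.552, 2.497]
contact_force: [-0.0, -0.0, -1.2]
grip_width: 29.3
```

```bash
python3 -c "
from h import *
go(425,67.3,38,88.8)"
```

```text
t 9.7167 pos [420.4  63.5  89.1] yaw 88.92 tilt [-0.015  0.011] F [-0.  -0.  -1.2] w 29.3
go [0.051  0.0033 0.0053] turn 0.12
```

Call:
step_arm --targets '[[[0.012,0.001,0.002,0],[0.025,0.002,0.004,0],[0.038,0.003,0.005,0],[0.048,0.003,0.005,0],[0.051,0.003,0.005,0]]]'

```text
time: 10.13
tool_pos: [423.5, 66.7, 36.3]
tcp_rot: [2.615, 1.549, 2.596]
contact_force: [0.1, 0.4, -0.4]
grip_width: 29.0
```

Call:
step_arm --targets '[[[0,0,0,0],[0,0,0,0],[0,0,0,0],[0,0,0,0],[0,0,0,0]]]'

```text
time: 10.55
tool_pos: [423.8, 66.6, 36.7]
tcp_rot: [2.59, 1.55, 2.571]
contact_force: [0.7, 0.1, -1.6]
grip_width: 29.1
```

```bash
python3 -c "
from clip import *
d,o,l=clip()
go(468.5,66.4,38,88.8)
b=d['color'][150:270,250:390]; s=cap('side'); a=s['color'][170:290,220:360]
C=cloud(d); t=C[170:240,285:320].reshape(-1,3); t=t[(t[:,2]>74)&(t[:,2]<86)&(t[:,0]>530)]; print('card top',len(t),t.min(0),t.max(0)); f=np.polyfit(t[:,0],t[:,1],1); print('card y at 549.5',np.polyval(f,549.5),'deg',np.degrees(np.arctan(f[0])))
cv2.imwrite('pics/both2.png',cv2.resize(np.hstack([a,b])[:,:,::-1],None,fx=2.8,fy=2.8,interpolation=cv2.INTER_CUBIC))"
```

```text
n 140 tool-x(top surf) med -22.4625820843275 slope dx/dz 0.05986334121538802 zmax 99.90363433813002
jaw -1 70 y=-0.235*z+6.1 zmax 99.90363433813002 y range -18.136730817490232 1.3717584029229979
jaw 1 70 y=0.214*z-3.1 zmax 99.51188789152674 y range 1.4451344917675981 19.364119352803755
t 10.6 pos [423.8  66.6  36.7] yaw 88.92 tilt [-0.018  0.011] F [ 0.1  0.4 -0. ] w 29.2
go [-0.0021  0.0006  0.0447] turn 0.12
card top 91 [552.54334884  62.68840296  74.54285637] [665.57626543  69.1352494   83.13297082]
card y at 549.5 68.20400556464861 deg -1.9776625329099342
```

View pics/both2.png

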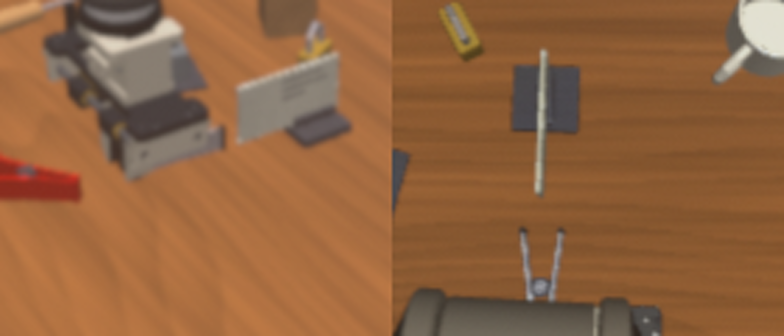

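The top crop shows the open jaw tips at (523,231) and (560,231), the pivot at (540,286), and the card's free edge at (539,193) between them. I check the alignment with rays at the right heights.

```bash
python3 -c "
from h import *
d=cap('top'); im=d['color'].astype(int)
def line(box,z,m):
    x0,y0,x1,y1=box; vs=[];
    for v in range(y0,y1):
        u=np.arange(x0,x1); w=np.clip(m[v,x0:x1],0,None).astype(float)
        if w.sum()>30: vs.append([(u*w).sum()/w.sum(),v])
    return onz(d,vs,z)[:,:2]
# card brightness weight: blue channel above the wood/foot
w=im[...,2]-130
p=line((297,172,312,222),80,w); f=np.polyfit(p[:,0],p[:,1],1); r=p[:,1]-np.polyval(f,p[:,0])
print('card x',p[:,0].min(),p[:,0].max(),'y@549.5',np.polyval(f,549.5),'y@565',np.polyval(f,565),'deg',np.degrees(np.arctan(f[0])),'res',r.std())
q=lambda x,y:(250+(x-392)/2.8,150+y/2.8)
for n,x,y,z in (('tipL',523,231,60),('tipR',560.5,231,60),('pivot',540.5,287,58),('cardfree',539.5,193,80),('cardfar',543.5,51,80)): print(n,np.round(onz(d,[q(x,y)],z)[0],1))
"
```

```text
card x 554.8893969620981 634.4419939299528 y@549.5 67.83319963350856 y@565 67.28760490752276 deg -2.0159596162697238 res 0.26909069882673164
tipL [519.9  79.4  60. ]
tipR [520.   47.9  60. ]
pivot [473.3  64.4  58. ]
cardfree [550.4  64.9  80. ]
cardfar [669.6  62.6  80. ]
```

```bash
python3 -c "
from h import *
d=cap('top'); im=d['color'].astype(int)
for v in (175,190,205,212,216,218,220,222): print(v,im[v,296:312,2].tolist())
print('tips R')
for v in (232,234,238): print(v,im[v,292:316].min(-1).tolist(), im[v,292:316,0].tolist())
for v,u in((190,300),(212,300)): print(onz(d,[(u,v),(u+1,v)],80))
print(onz(d,[(297,234),(298,234)],60))
"
```

```text
175 [73, 72, 73, 74, 74, 75, 91, 141, 118, 84, 75, 72, 74, 75, 76, 77]
190 [75, 75, 74, 74, 74, 85, 149, 153, 106, 80, 81, 71, 73, 75, 76, 76]
205 [48, 48, 47, 48, 53, 90, 141, 115, 77, 56, 47, 49, 47, 48, 47, 47]
212 [50, 50, 50, 50, 63, 124, 158, 119, 70, 53, 50, 49, 50, 50, 50, 49]
216 [48, 49, 50, 49, 71, 150, 151, 107, 66, 51, 48, 49, 49, 49, 48, 49]
218 [52, 50, 51, 51, 64, 120, 123, 93, 63, 52, 50, 50, 50, 50, 50, 50]
220 [50, 50, 51, 52, 51, 54, 59, 63, 56, 51, 50, 50, 50, 51, 50, 50]
222 [49, 49, 49, 49, 49, 48, 48, 49, 49, 48, 48, 49, 47, 48, 49, 49]
tips R
232 [47, 46, 47, 50, 61, 50, 43, 47, 46, 47, 46, 46, 46, 46, 47, 46, 48, 55, 54, 46, 45, 45, 47, 45] [132, 132, 129, 99, 78, 75, 104, 126, 131, 131, 131, 130, 130, 131, 131, 129, 121, 94, 77, 95, 121, 129, 130, 129]
234 [47, 48, 49, 66, 126, 98, 57, 49, 48, 48, 49, 48, 47, 48, 48, 48, 62, 119, 115, 75, 51, 49, 49, 49] [135, 135, 134, 127, 139, 111, 122, 134, 136, 136, 136, 136, 136, 136, 136, 136, 136, 143, 128, 127, 135, 137, 137, 138]
238 [46, 46, 46, 65, 132, 136, 92, 54, 46, 46, 46, 46, 46, 46, 45, 52, 93, 139, 103, 55, 45, 45, 46, 45] [130, 130, 130, 134, 154, 143, 120, 124, 129, 130, 130, 130, 130, 130, 129, 130, 134, 146, 129, 126, 129, 128, 129, 129]
[[617.89590143  71.72866303  80.        ]
 [617.90215374  69.3975508   80.        ]]
[[566.46177686  71.20645887  80.        ]
 [566.46988274  68.89265553  80.        ]]
[[516.35490781  78.90775722  60.        ]
 [516.36522579  76.55547126  60.        ]]
```

Call:
step_arm --targets '[[[-0.002,0.002,0,0.5],[-0.004,0.0035,0,0.5],[-0.004,0.0035,0.004,0.5],[-0.004,0.0035,0.01,0.5],[-0.004,0.0035,0.015,0.5]]]'

```text
time: 11.17
tool_pos: [439.7, 69.9, 40.4]
tcp_rot: [2.591, 1.55, 2.564]
contact_force: [0.4, -0.4, -0.5]
grip_width: 28.6
```

Call:
step_arm --targets '[[[0,0,0.005,0],[0,0,0.011,0],[0,0,0.018,0],[0,0,0.024,0],[0,0,0.028,0]]]'

```text
time: 11.58
tool_pos: [468.7, 69.0, 39.9]
tcp_rot: [2.579, 1.551, 2.551]
contact_force: [-0.0, 0.1, -1.3]
grip_width: 29.3
```

Call:
step_arm --targets '[[[0,0,0,0],[0,0,0,0],[0,0,0,0],[0,0,0,0],[0,0,0,0]]]'

```text
time: 12.0
tool_pos: [468.5, 69.1, 39.9]
tcp_rot: [2.585, 1.551, 2.558]
contact_force: [-0.3, -0.1, -0.4]
grip_width: 29.1
```

```bash
python3 -c "
from h import *
go(467,68,40,88.4)
d=cap('top'); b=d['color'][160:260,260:360]; s=cap('side'); a=s['color'][170:270,240:340]
im=d['color'].astype(int)
for v in (208,211,214,217,220,223): print(v,im[v,292:316].min(-1).tolist())
cv2.imwrite('pics/both3.png',cv2.resize(np.hstack([a,b])[:,:,::-1],None,fx=4,fy=4,interpolation=cv2.INTER_CUBIC))"
```

```text
t 12.0 pos [468.5  69.1  39.9] yaw 88.43 tilt [-0.017  0.011] F [-0.3 -0.1 -0.4] w 29.1
go [-0.0001 -0.0011 -0.0014] turn 0.03
208 [46, 48, 49, 47, 48, 47, 48, 47, 60, 123, 156, 116, 71, 52, 47, 47, 47, 47, 46, 48, 47, 47, 48, 46]
211 [51, 50, 51, 50, 51, 51, 51, 51, 63, 122, 158, 119, 71, 54, 51, 50, 50, 50, 49, 50, 50, 49, 52, 50]
214 [53, 52, 62, 106, 113, 74, 52, 53, 66, 124, 145, 108, 70, 57, 53, 52, 68, 106, 79, 53, 51, 52, 52, 52]
217 [52, 52, 58, 95, 144, 108, 62, 52, 72, 148, 149, 105, 68, 54, 51, 68, 130, 139, 93, 57, 51, 51, 51, 51]
220 [54, 53, 53, 68, 130, 101, 61, 53, 52, 56, 60, 64, 57, 53, 52, 72, 136, 109, 63, 53, 52, 52, 53, 52]
223 [49, 51, 50, 67, 132, 126, 81, 53, 49, 50, 49, 50, 48, 49, 64, 133, 140, 95, 56, 49, 49, 48, 48, 47]
```

View pics/both3.png

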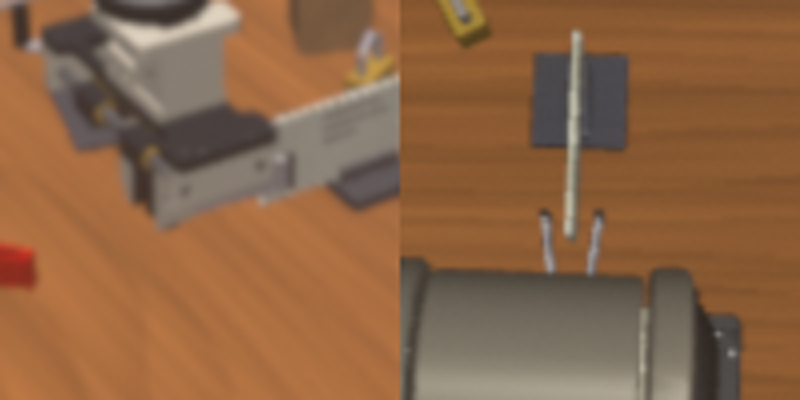

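The top crop shows the card's free edge (570,238) between the jaw tips (545,213) and (600,213). The side crop shows the near jaw (283,165) at mid-height of the card. The clip is about 1 mm off-centre with 17 mm overlap, so I trim it.

Call:
step_arm --targets '[[[0,0.0005,-0.001,0],[0,0.001,-0.002,0],[0,0.001,-0.002,0],[0,0.001,-0.002,0],[0,0.001,-0.002,0]]]'

```text
time: 12.52
tool_pos: [466.6, 70.1, 40.0]
tcp_rot: [2.579, 1.551, 2.552]
contact_force: [-0.2, -0.3, -0.9]
grip_width: 28.9
```

Call:
step_arm --targets '[[[0,0,0,0],[0,0,0,0],[0,0,0,0],[0,0,0,0],[0,0,0,0]]]'

```text
time: 12.93
tool_pos: [466.6, 70.1, 39.9]
tcp_rot: [2.579, 1.551, 2.552]
contact_force: [0.7, -0.5, -0.4]
grip_width: 28.9
```

```bash
python3 -c "
from h import *
go(467,70,40,88.4)
d=cap('top'); im=d['color'].astype(int)
for v in (211,214,217): print(v,im[v,292:316].min(-1).tolist())
C=cloud(d); o=bot.get_obs(); t=C[205:235,285:320].reshape(-1,3); t=t[(abs(t[:,1]-67)>9)&(abs(t[:,1]-67)<22)&(t[:,2]>20)&(t[:,2]<75)]; print('jaw top z',np.percentile(t[:,2],[50,90]),'x max',t[:,0].max())
save(d,'final.png',(180,130,420,280),3.3)
print(bot.close_job())"
```

```text
t 12.9333 pos [466.6  70.1  39.9] yaw 88.43 tilt [-0.017  0.011] F [ 0.7 -0.5 -0.4] w 28.9
go [-0.0001 -0.0001  0.0004] turn 0.03
211 [51, 50, 51, 50, 50, 51, 49, 51, 63, 122, 159, 119, 71, 54, 50, 51, 50, 50, 50, 50, 51, 50, 50, 50]
214 [53, 53, 55, 72, 56, 45, 52, 53, 66, 125, 146, 109, 70, 55, 53, 52, 60, 57, 49, 50, 52, 53, 52, 52]
217 [52, 52, 65, 126, 107, 68, 53, 53, 72, 148, 149, 105, 68, 53, 52, 70, 134, 111, 67, 53, 52, 51, 51, 52]
jaw top z [60.27937982 62.38609259] x max 566.0361963962714
the job is handed in; nothing more can be done
None
```

I swung the tally lever to its stop, then let it spring back. The large steel clip is now held squeezed open around the card's free edge, and I handed the job in at about 13 s.

- **Lever:** I pushed the post with closed fingers until motion stalled at about 17 N, about where the stop was expected. A top picture then showed the lever back at rest.
- **Clip position:** The jaw tips reach about 15 mm over the edge, one on each side of the card. They are centred to within about 1 mm and the mouth is at about 47 mm height.
- **Contact and grip:** The force reading was near zero, so nothing suggests the clip touches the card. The card's pixels did not move between the last pictures.

Two readings were slightly off:
- **Finger opening:** It read about 29 mm, where 31 mm was expected for a fully squeezed clip. The pictures still show the jaws wide and symmetric.
- **Tilt:** The tool leans by about 1°, leaving the clip very slightly nose-down.

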